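Line up the bead cases in the rack

ROBOT

A 6-joint arm with a two-finger parallel gripper is mounted at the origin on the work surface. World frame = base frame: x ahead of the robot, y to its left, z up, the work surface at z = 0. Lengths are in m, angles in rad, forces in N, time in s.
With the tool pointing down it reaches from about 0.25 to 0.775 m from the base axis. Payload 4 kg.
Tool frame: the origin (TCP) lies on the centre line of the jaws, within the pads' length; the fingertips stand 25 mm ahead of it and the grasp point (between the pads) lies 6 mm ahead of it; z points along the fingers, y is the line along which they close (so a half turn about z gives the same grasp; the last joint's range is limited). The gripper opens to 85 mm and grips with 20 to 120 N. Pads are 22 mm wide; open, the fingers measure 114 mm over their backs; the gripper's body (76 mm by 85 mm) begins 54 mm behind the grasp point. The pads swing forward as they close: fully open they stand 13 mm farther back than shut.
Start: joints at [-1.323, 0.087, 1.371, -0, 1.684, -0.103], TCP at [0.189, -0.517, 0.256] pointing down, gripper open.
Joint ranges: [-3.1, 3.1], [-0.76, 2.03], [0.27, 2.55], [-1.08, 4.22], [0.17, 2.65], [-2.57, 2.57]. Speed limits (rad/s): [2.79, 2.79, 3.14, 3.14, 3.14, 3.14].

INTERFACE

Orientations are given as a 3x3 rotation matrix whose columns are the frame's x, y, z axes.
In Python, from bench import arm gives the robot as it stands.
- The arm moves only by the shell command python3 -m handwheel 'ROWS' [OPENING] [FORCE]. ROWS is JSON, one flat list of numbers, 4 for each row, row after row: the shift along the tool's x, y, z in cm, then the turn about the tool's z in rad. In form: [dx, dy, dz, spin, dx, dy, dz, spin, ...]. A call has 1 to 12 rows; each row is the pose to reach, as a shift and turn from the pose commanded when the call began, along the tool's axes at that moment; what a row does not reach only later rows make up. A row lasts 1/8 s, in which the tool goes at most 62.5 mm and 10.7 degrees, less where a joint would pass 70% of its speed; a pose out of reach is approached as far as the arm can. A call with a gripper value outside its range is refused whole. OPENING is the finger opening in cm, from 0 to 8.54, set as the call begins (- or left out, the last holds). The fingers move at their own pace and stop on an object; FORCE is the grip in N (left out, the last holds). Time passes only in rows, so rows that repeat a pose let the fingers close. It gives the time, the measured TCP pose, the force, the opening and the grip force at its end, in the units of the state.
- arm.read_state(): the state, without advancing time (a new reading comes with each control period).
- arm.grab_frame(name): name is "scene" or "side" or "wrist"; returns (picture, depth): 400x640x3 uint8, red, green, blue; 400x640 float32, m along the optical axis (not along the pixel's ray), 0 where there is no reading.
- arm.camera_info(name): a dict with "fx", "fy", "cx", "cy" (pixels), "D" ([k1, k2, p1, p2, k3] as OpenCV has them; the pictures are not rectified), "rvec" (rotation vector, rad) and "tvec" (3), from world to camera coordinates, as OpenCV has them; the wrist camera has in their place "hand_eye" (4x4, takes a point from camera to tool coordinates, whose origin is the TCP and whose axes are the flange's). Camera axes: x right, y down, z forward; pixel columns grow to the right and rows downward; lengths in m; the calibration is good to about 2 mm. A picture is of the moment at which its call begins: read the wrist's pose just before it. camera_info takes no time and is no camera call.
- arm.job_done(): hands the job in; it is judged then, once.
The state is a dict: "time": time; "joint_positions": joint angles; "joint_vel": joint speeds; "effort": joint torques, N m; "tcp_pos": TCP position; "orientation": TCP orientation; "wrist_force": force on the tool from outside, world axes, zero at the start; "moment": the same for the moment, N m; "gripper_width": finger opening in m; "grip_force": force on a finger pad.
Only numpy, scipy, OpenCV 4.12 (cv2) and the standard library are available. Lean on these libraries where they do the work, as an engineer would, in place of code of your own. Each camera call takes 0.05 s, during which the arm holds its last target. There are 200 camera calls.

TASK

Tidy up after the bead workshop: without lifting or tipping them, slide the three bead cases across the table into the rack so that each stands squarely with its long side flush against the back rail, in any order, and close them up with the blue sliding cheek into one straight row with no gaps, snug between the two cheeks. Leave the cups and the green roll where they are.

Things in the scene. Friction and masses are not known exactly. Their poses are not given: they have to be found in the camera images.
- rack: Fixed wooden rack. Origin: at table height on the front face (towards the robot) of its straight back rail. Rack +x points away from the robot, square to that face; +y runs along the rail to the robot's left. Rail: y = -285 to +315 mm, x = 0 to 30 mm, 40 mm high, thin aluminium track on top. The rack has no floor: cases slide on the table itself.
- cheek_fixed (a point): Centre of the inner face of the rack's fixed wooden end cheek, at its right end: rack y = -225 mm, 42.5 mm in front of the rail's face, 20 mm up. The cheek is 25 mm thick, 40 mm high and reaches from the rail to rack x = -85 mm. Axes parallel to the rack's.
- cheek (a joint): Blue sliding end cheek at the rack's left end: how far it has slid in towards the fixed cheek, in m (0 open, limit 0.185). Inner face at rack y = 0.245 - value. Plate 25 mm thick, 2 to 50 mm above the table, from the rail to rack x = -86 mm; a 50 mm wide saddle rides on the rail, with a knob to 65 mm height. Slides at about 2 N, stays where left.
- cheek_outer (a point): Centre of the sliding cheek's flat outer face (away from the row), 25 mm above the table and 42.5 mm in front of the rail's face; axes parallel to the rack's. Pushing this face towards rack -y closes the cheek.
- case_pink: Loose, shut magenta-pink bead case with a clear flat lid, a flat box 80 mm (its x) by 100 mm (its y) and 32 mm high, about 0.3 kg; origin at the centre of its underside. Starts flat on the table on the robot's side of the rack, askew by up to 0.35 rad to it, its own x axis pointing roughly along rack +x. Its 100 mm side goes against the rail.
- case_teal: Loose, shut turquoise bead case with a clear flat lid, a flat box 80 mm (its x) by 100 mm (its y) and 32 mm high, about 0.3 kg; origin at the centre of its underside. Starts flat on the table on the robot's side of the rack, askew by up to 0.35 rad to it, its own x axis pointing roughly along rack +x. Its 100 mm side goes against the rail.
- case_yellow: Loose, shut yellow bead case with a clear flat lid, a flat box 80 mm (its x) by 100 mm (its y) and 32 mm high, about 0.3 kg; origin at the centre of its underside. Starts flat on the table on the robot's side of the rack, askew by up to 0.35 rad to it, its own x axis pointing roughly along rack +x. Its 100 mm side goes against the rail.
- cup_stack: Bystander: upside-down stack of white plastic cups, 68 mm across, 107 mm high, beyond the rack; origin at the centre of its underside.
- cup: Bystander: open white plastic cup, 68 mm across, 75 mm high, to the right; origin at the centre of its underside.
- tape: Bystander: green roll 90 mm across, 24 mm high, lying flat to the left; origin at the centre of its underside.

How it is judged:
By the outcome, as a careful person would: the job done as asked, in the order asked, and still so for the second after the job is handed in, with the robot touching nothing.
It also fails if it takes over 59 s, if anything falls off the work surface, if the arm or the gripper's body presses on something with over 40 N, if the wrist force passes 120 N, or if a joint passes its speed limit or range.

## Working session

There is one attempt and no reset: what is moved stays moved. The work goes in short steps, Python scripts to look and compute and a shell command to move; the robot and the scene stay as the last step left them, time stands still between calls to the robot, and variables do not carry over. Pictures are saved under pics/ and viewed, at most 10 in all, crops included, and the job is handed in when it is done.

```bash
ls; mkdir -p pics; python3 - <<'E'
from bench import arm
import cv2,numpy as np
s=arm.read_state();print(s['time'],s['tcp_pos'],np.round(s['orientation'],3),s['gripper_width'])
for n in ['scene','side']:
    p,d=arm.grab_frame(n);cv2.imwrite(f'pics/{n}0.png',p[:,:,::-1]);np.save(f'pics/{n}0.npy',d)
    c=arm.camera_info(n);print(n,c)
E
```

```text
pics
0.0 [ 0.18887273 -0.51606419  0.25510059] [[ 0.939  0.344 -0.001]
 [ 0.344 -0.939  0.002]
 [ 0.    -0.002 -1.   ]] 0.08553620530621325
scene {'fx': 483.2757265955794, 'fy': 483.2757265955794, 'cx': 312.3220930376281, 'cy': 200.04168415560605, 'D': array([0.05212892, 0.        , 0.        , 0.        , 0.        ]), 'rvec': array([ 1.90742807,  1.16603481, -0.64887044]), 'tvec': array([-0.18952345, -0.23537389,  2.00559169])}
side {'fx': 424.2443718737724, 'fy': 424.2443718737724, 'cx': 319.4095291367549, 'cy': 197.59358391623357, 'D': array([-0.06630827,  0.        ,  0.        ,  0.        ,  0.        ]), 'rvec': array([ 0.28947741, -2.8587738 ,  1.08599181]), 'tvec': array([0.52785207, 0.14893562, 1.19993217])}
```

View pics/scene0.png

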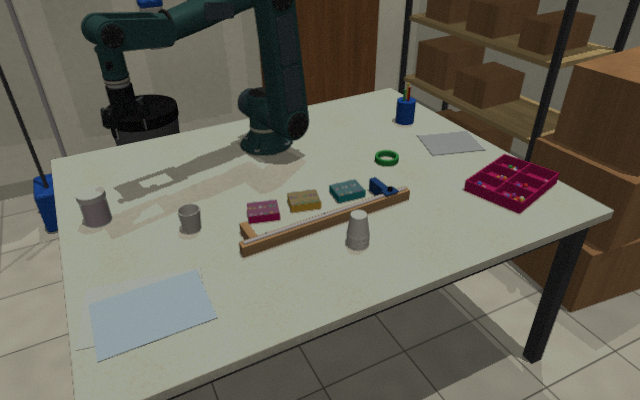

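View pics/side0.png

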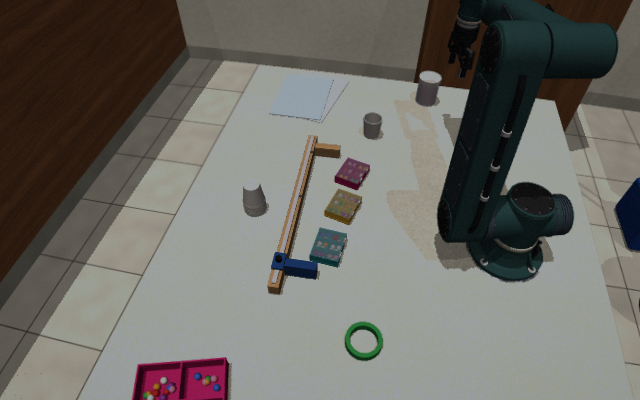

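The side view shows the rack's rail from (312,140) to (275,290), with the blue cheek at (298,268). The pink, yellow and teal cases are at (352,173), (343,206) and (328,247), and the tape, cup and stack stand clear. I'll get their poses by colour and depth.

```bash
cat > h.py <<'E'
import cv2,numpy as np
from bench import arm
def cloud(n,p=None,d=None):
    "world xyz per pixel, from depth"
    if p is None: p,d=arm.grab_frame(n)
    c=arm.camera_info(n);K=np.array([[c['fx'],0,c['cx']],[0,c['fy'],c['cy']],[0,0,1]])
    h,w=d.shape;uv=np.stack(np.meshgrid(np.arange(w),np.arange(h)),-1).reshape(-1,1,2).astype(float)
    r=cv2.undistortPoints(uv,K,c['D']).reshape(h,w,2)
    X=np.dstack([r*d[...,None],d]).reshape(-1,3)
    if 'rvec' in c:
        R=cv2.Rodrigues(c['rvec'])[0];W=(X-c['tvec'].ravel())@R
    else:
        H=np.array(c['hand_eye']);W=X@H[:3,:3].T+H[:3,3];W=W@np.array(S['orientation']).T+S['tcp_pos']
    W=W.reshape(h,w,3);W[d==0]=np.nan
    return p,W
S=None
def wrist():
    global S
    S=arm.read_state();return cloud('wrist')
def hsv(p): return cv2.cvtColor(p,cv2.COLOR_RGB2HSV).astype(int)
HUE={'pink':(155,178),'yellow':(20,32),'teal':(82,98),'blue':(102,118)}
def masks(p,W,zr=(0.005,0.07),box=(0.2,0.8,-0.45,0.4)):
    H=hsv(p);ok=(W[...,2]>zr[0])&(W[...,2]<zr[1])&(W[...,0]>box[0])&(W[...,0]<box[1])&(W[...,1]>box[2])&(W[...,1]<box[3])
    return {k:ok&(H[...,0]>=a)&(H[...,0]<=b)&(H[...,1]>90) for k,(a,b) in HUE.items()},ok
E
python3 - <<'E'
from h import *
for n in ['scene','side']:
    p=cv2.imread(f'pics/{n}0.png')[:,:,::-1].copy();d=np.load(f'pics/{n}0.npy')
    p,W=cloud(n,p,d);m,ok=masks(p,W)
    H=hsv(p)
    for k,q in m.items():
        P=W[q]
        if len(P)<20: print(n,k,len(P));continue
        c,s,a=cv2.minAreaRect((P[:,:2]*1000).astype(np.float32))
        print(n,k,len(P),'mm',np.round(c,1),np.round(s,1),round(a,1),'z95',round(np.percentile(P[:,2],95),3))
    # rail: wood hue at z .03-.05
    q=ok&(W[...,2]>.034)&(W[...,2]<.046)&(H[...,0]<20)&(H[...,1]>70)
    P=W[q];print('wood',len(P))
    if len(P)>20:
        c,s,a=cv2.minAreaRect((P[:,:2]*1000).astype(np.float32));print(c,s,a)
    t=W[(np.abs(W[...,2])<.02)];print('table z',np.median(t[:,2]))
p=cv2.imread('pics/side0.png')[125:305,240:390]
cv2.imwrite('pics/c0.png',cv2.resize(p,None,fx=3.3,fy=3.3,interpolation=cv2.INTER_CUBIC))
E
```

```text
scene pink 381 mm [542.9 -36.7] [461.6  82.8] 69.2 z95 0.034
scene yellow 390 mm [533.2 -65.1] [105.  199.3] 86.9 z95 0.033
scene teal 223 mm [520.8  77.7] [119.2  61.2] 49.8 z95 0.032
scene blue 273 mm [571.8 182.4] [122.8  53.7] 12.8 z95 0.055
wood 834
(544.8297729492188, -37.391021728515625) (189.13955688476562, 598.8558349609375) 2.4014623165130615
table z 0.0008177898594329258
side pink 522 mm [490.1 -85.9] [326.4  88.8] 80.5 z95 0.036
side yellow 482 mm [475.4 -54.5] [103.3  81. ] 75.6 z95 0.035
side teal 454 mm [493.1 103.6] [97.3 79.6] 84.8 z95 0.036
side blue 728 mm [561.3 142.5] [168.6 119.5] 82.9 z95 0.056
wood 1026
(530.7605590820312, -34.220611572265625) (209.2315216064453, 601.2057495117188) 1.7293131351470947
table z 0.0011794143495591385
```

View pics/c0.png

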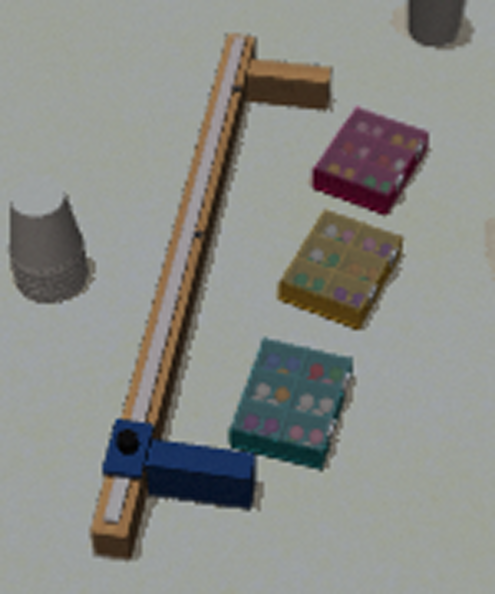

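```bash
cat >> h.py <<'E'
def ray(n,uv,z,S_=None):
    "pixels -> world at height z"
    c=arm.camera_info(n);K=np.array([[c['fx'],0,c['cx']],[0,c['fy'],c['cy']],[0,0,1]])
    r=cv2.undistortPoints(np.array(uv,float).reshape(-1,1,2),K,c['D']).reshape(-1,2);r=np.c_[r,np.ones(len(r))]
    if 'rvec' in c:
        R=cv2.Rodrigues(c['rvec'])[0];D=r@R;o=-R.T@c['tvec'].ravel()
    else:
        s=S_ or arm.read_state();H=np.array(c['hand_eye']);O=np.array(s['orientation']);D=r@H[:3,:3].T@O.T;o=O@H[:3,3]+s['tcp_pos']
    return o+D*((z-o[2])/D[:,2])[:,None]
E
python3 - <<'E'
from h import *
f=lambda L:np.array(L)/3.3+[240-.35,125-.35]
for k,L in dict(pink=[(357,108),(428,130),(389,200),(314,180)],yellow=[(325,211),(403,238),(362,314),(281,286)],teal=[(263,340),(352,357),(325,455),(231,433)]).items():
    P=ray('side',f(L),.032)*1000;c=P.mean(0)
    ys=(P[3]-P[0]+P[2]-P[1]);xs=(P[0]-P[1]+P[3]-P[2])
    print(k,np.round(P[:,:2]).tolist(),np.round(c[:2],1),'len',np.linalg.norm(ys)/2,np.linalg.norm(xs)/2,'yaw',np.arctan2(-ys[0],ys[1]),np.arctan2(xs[1],xs[0]))
print('rail front top',np.round(ray('side',f([(257,38),(205,225),(163,380),(132,540)]),.040)*1000,1))
print('fixed top inner',np.round(ray('side',f([(246,76),(330,80)]),.040)*1000,1))
print('cheek top in/out',np.round(ray('side',f([(152,443),(255,455),(147,472),(252,482)]),.050)*1000,1))
# depth-based rail
for n in ['scene','side']:
    p=cv2.imread(f'pics/{n}0.png')[:,:,::-1].copy();d=np.load(f'pics/{n}0.npy');p,W=cloud(n,p,d)
    m,ok=masks(p,W)
    ok2=ok&(W[...,2]>.035)&(W[...,2]<.047)&(W[...,0]>.52)
    P=W[ok2][:,:2]*1000
    for y in range(-300,300,60):
        q=P[(P[:,1]>y)&(P[:,1]<y+30)]
        if len(q)>5: print(n,y+15,np.round(np.percentile(q[:,0],[3,50,97])))
    for k in ['pink','yellow','teal']:
        P=W[m[k]]*1000;c=np.median(P,0);P=P[np.hypot(*(P-c)[:,:2].T)<75]
        print(n,k,[np.round(v,1) for v in cv2.minAreaRect(P[:,:2].astype(np.float32))])
E
```

```text
pink [[494.0, -255.0], [421.0, -238.0], [445.0, -135.0], [519.0, -147.0]] [ 469.8 -193.7] len 107.95796374600245 75.40883933491517 yaw -0.2295801265519367 -0.19199501042483458
yellow [[502.0, -109.0], [426.0, -90.0], [449.0, 6.0], [525.0, -11.0]] [475.3 -51.2] len 99.844474747343 78.24718882284257 yaw -0.23344715481076325 -0.23250292507816747
teal [[528.0, 52.0], [450.0, 54.0], [456.0, 157.0], [535.0, 151.0]] [492.2 103.4] len 101.10654418880122 78.97184455539991 yaw -0.060303242018492687 -0.05187522790478034
rail front top [[ 613.  -331.3   40. ]
 [ 606.2  -62.3   40. ]
 [ 600.9  116.    40. ]
 [ 587.2  267.8   40. ]]
fixed top inner [[ 611.9 -270.6   40. ]
 [ 527.  -282.    40. ]]
cheek top in/out [[592.  185.   50. ]
 [508.9 179.4  50. ]
 [589.1 212.1  50. ]
 [506.1 204.4  50. ]]
scene -285 [536. 598. 646.]
scene -225 [615. 635. 645.]
scene -165 [616. 631. 641.]
scene -105 [607. 628. 640.]
scene -45 [608. 633. 764.]
scene 15 [604. 625. 774.]
scene 75 [602. 620. 633.]
scene 135 [574. 618. 630.]
scene 195 [536. 618. 628.]
scene 255 [595. 614. 625.]
scene pink [array([ 478.8, -206.7]), array([96.7, 81.7]), np.float64(77.3)]
scene yellow [array([483. , -60.1]), array([99.4, 84. ]), np.float64(75.1)]
scene teal [array([521.2,  78.1]), array([118.1,  61. ]), np.float64(49.9)]
side -285 [531. 584. 639.]
side -225 [610. 622. 639.]
side -165 [609. 622. 637.]
side -105 [607. 620. 634.]
side -45 [604. 617. 633.]
side 15 [603. 628. 762.]
side 75 [598. 611. 628.]
side 135 [535. 610. 625.]
side 195 [522. 560. 592.]
side 255 [592. 607. 620.]
side pink [array([ 471.5, -195.9]), array([99.3, 81.5]), np.float64(74.9)]
side yellow [array([476.1, -52.1]), array([98.3, 81. ]), np.float64(75.6)]
side teal [array([492.8, 104.3]), array([96.6, 78.8]), np.float64(85.2)]
```

```bash
python3 -m handwheel '[28.5,-23.8,0,0.31,28.5,-23.8,0,0.31,28.5,-23.8,0,0.31,28.5,-23.8,0,0.31,28.5,-23.8,0,0.31,28.5,-23.8,0,0.31,28.5,-23.8,0,0.31,28.5,-23.8,0,0.31,28.5,-23.8,0,0.31]' 6
python3 - <<'E'
from h import *
p,W=wrist();cv2.imwrite('pics/w1.png',p[:,:,::-1])
m,ok=masks(p,W)
for k in HUE:
    P=W[m[k]]*1000
    if len(P)>50: print(k,len(P),[np.round(v,1) for v in cv2.minAreaRect(P[:,:2].astype(np.float32))])
E
```

```text
time: 1.23
tcp_pos: [0.3743, -0.1962, 0.256]
orientation: [[0.999, 0.038, -0.001], [0.038, -0.999, -0.0], [-0.001, 0.0, -1.0]]
wrist_force: [-0.8, -0.3, -0.2]
gripper_width: 0.0603
grip_force: 0.0
pink 3556 [array([495.2, -70.9]), array([367.6,  87. ]), np.float64(79.6)]
yellow 3374 [array([ 477.6, -115.6]), array([110.3, 347. ]), np.float64(4.0)]
teal 2944 [array([493. ,  98.5]), array([99.6, 79.4]), np.float64(85.6)]
blue 64 [array([515.1, 114.3]), array([130.2,  24.6]), np.float64(84.6)]
```

View pics/w1.png

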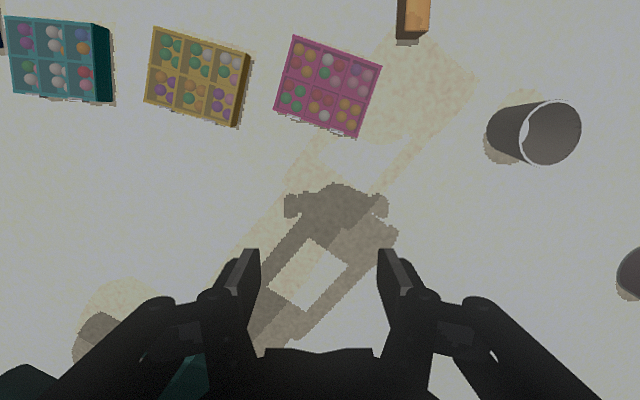

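Pink fills (274–382, 35–138) and yellow (143–250, 25–128), with teal at (10–112, 15–103). The fixed cheek's tip is at (413,40). The way down behind pink is clear.

```bash
python3 -m handwheel '[0,0,6,0,0,0,12,0,0,0,18,0,0,0,22.6,0,0,0,22.6,0,2,0,22.6,0,4,0,22.6,0,5.5,0,22.6,0,7,0,22.6,0,8.5,0,22.6,0,10,0,22.6,0,11,0,22.6,0]'
python3 - <<'E'
from h import *
p,W=wrist();cv2.imwrite('pics/w2.png',p[:,:,::-1]);print(arm.read_state()['tcp_pos'],arm.read_state()['wrist_force'])
E
```

```text
time: 2.78
tcp_pos: [0.4856, -0.1904, 0.0303]
orientation: [[0.999, 0.041, -0.0], [0.041, -0.999, 0.0], [-0.0, -0.0, -1.0]]
wrist_force: [-2.4, -0.0, 1.1]
gripper_width: 0.06
grip_force: 1.1
[ 0.4868428  -0.19048796  0.03040784] [ 0.4884575   0.72019113 -0.23072924]
```

View pics/w2.png

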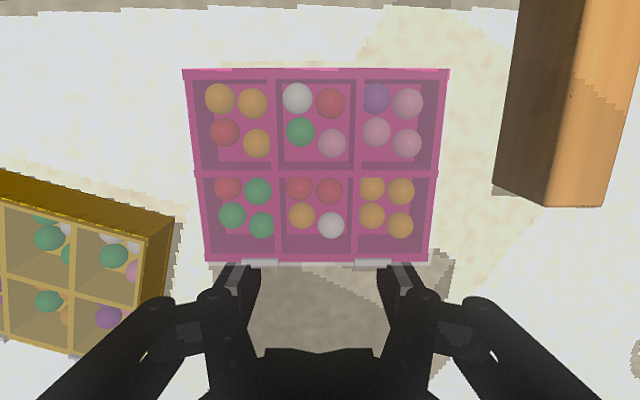

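Pink is square on the fingers at (183–450, 70–262), clear of the fixed cheek at (500+, 0–205). I'll keep pushing to the rail.

```bash
python3 -m handwheel '[1,0,0,0,2,0,0,0,2.6,0,0,0,3,0,0,0,3.2,0,0,0]'
```

```text
time: 3.45
tcp_pos: [0.5168, -0.1893, 0.0302]
orientation: [[0.999, 0.041, -0.0], [0.041, -0.999, 0.0], [-0.0, -0.0, -1.0]]
wrist_force: [-0.8, 0.3, -0.6]
gripper_width: 0.0602
grip_force: 0.6
```

```bash
python3 -m handwheel '[0.3,0,0,0,0.5,0,0,0,0.5,0,0,0]'; python3 -m handwheel '[0.3,0,0,0,0.3,0,0,0]'
```

```text
time: 3.82
tcp_pos: [0.5196, -0.1891, 0.0302]
orientation: [[0.999, 0.041, -0.005], [0.041, -0.999, 0.0], [-0.005, -0.001, -1.0]]
wrist_force: [-7.0, -0.1, 4.7]
gripper_width: 0.0602
grip_force: 3.9
time: 4.08
tcp_pos: [0.5197, -0.1891, 0.0302]
orientation: [[0.999, 0.041, -0.013], [0.041, -0.999, 0.001], [-0.013, -0.001, -1.0]]
wrist_force: [-15.8, 0.0, 9.9]
gripper_width: 0.0601
grip_force: 8.3
```

```bash
python3 -m handwheel '[-3,0,0,0,-8,0,0,0,-13.7,-3,0,0,-13.7,-9,0,0,-13.7,-14.5,0,0,-13.7,-14.5,0,0,-11.7,-14.5,0,0,-9.7,-14.5,0,0,-8,-14.5,0,0,-6.5,-14.5,0,0,-5,-14.5,0,0,-4,-14.5,0,0]'
python3 - <<'E'
from h import *
p,W=wrist();cv2.imwrite('pics/w3.png',p[:,:,::-1]);print(arm.read_state()['tcp_pos'],arm.read_state()['wrist_force'])
E
```

```text
time: 5.58
tcp_pos: [0.4795, -0.0459, 0.0303]
orientation: [[0.999, 0.041, -0.001], [0.041, -0.999, 0.0], [-0.001, -0.0, -1.0]]
wrist_force: [-3.5, -0.1, 2.5]
gripper_width: 0.06
grip_force: 1.8
[ 0.48085984 -0.04587172  0.03053552] [ 1.22011392 -0.92860202 -0.61370626]
```

View pics/w3.png

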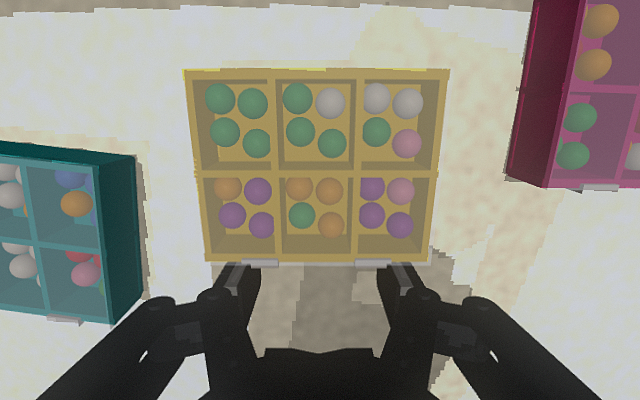

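Yellow is square on the fingers at (185–450, 70–262), with pink against the rail at (505+, 0–188) and teal at (0–145, 140–325). I'll push on.

```bash
python3 -m handwheel '[1,0,0,0,2,0,0,0,2.7,0,0,0,3.1,0,0,0,3.4,0,0,0,3.7,0,0,0,3.9,0,0,0,3.9,0,0,0]'
```

```text
time: 6.62
tcp_pos: [0.5139, -0.0442, 0.0302]
orientation: [[0.999, 0.041, -0.01], [0.041, -0.999, -0.0], [-0.01, -0.0, -1.0]]
wrist_force: [-13.5, -1.1, 10.0]
gripper_width: 0.0601
grip_force: 7.2
```

```bash
python3 -m handwheel '[-3,0,0,0,-7,0,0,0,-10.8,-3,0,0,-10.8,-9,0,0,-10.8,-15,0,0,-10.8,-15,0,0,-8.8,-15,0,0,-6.8,-15,0,0,-5,-15,0,0,-3.5,-15,0,0,-2.5,-15,0,0,-1.7,-15,0,0]'
python3 -m handwheel '[0.4,0,0,0,0.8,0,0,0,1.2,0,0,0,1.5,0,0,0,1.7,0,0,0]'
python3 - <<'E'
from h import *
p,W=wrist();cv2.imwrite('pics/w4.png',p[:,:,::-1]);print(arm.read_state()['tcp_pos'],arm.read_state()['wrist_force'])
E
```

```text
time: 8.12
tcp_pos: [0.495, 0.1047, 0.0303]
orientation: [[0.999, 0.04, -0.001], [0.04, -0.999, -0.0], [-0.001, 0.0, -1.0]]
wrist_force: [-3.4, -0.9, 2.4]
gripper_width: 0.0604
grip_force: 1.5
time: 8.75
tcp_pos: [0.508, 0.1057, 0.0299]
orientation: [[0.999, 0.041, -0.01], [0.041, -0.999, -0.001], [-0.01, 0.0, -1.0]]
wrist_force: [-16.6, -0.9, 11.8]
gripper_width: 0.0596
grip_force: 8.0
[0.50793514 0.10567311 0.02981211] [-13.13780081  -0.59442764   9.53315783]
```

View pics/w4.png

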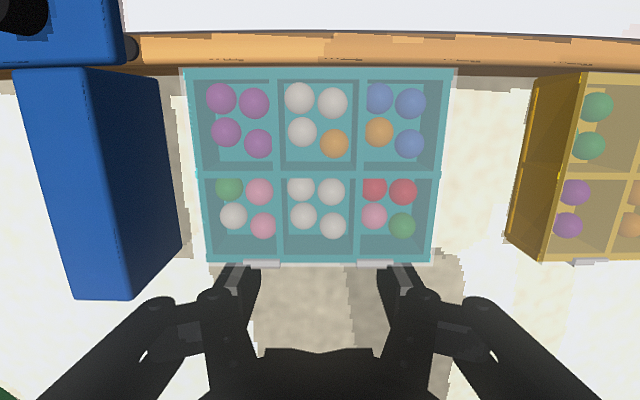

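```bash
python3 - <<'E'
from h import *
print(np.round(ray('wrist',[(85,72),(133,298),(15,72),(76,299)],.05)*1000))
print('teal',np.round(ray('wrist',[(186,72),(452,70),(432,262),(206,262)],.032)*1000))
print('tape',np.round(ray('side',[(345,340),(383,342),(364,323),(362,360)],.02)*1000))
E
```

```text
[[592. 181.  50.]
 [511. 178.  50.]
 [592. 204.  50.]
 [509. 201.  50.]]
teal [[594. 157.  32.]
 [599.  62.  32.]
 [522.  57.  32.]
 [518. 155.  32.]]
tape [[403. 361.  20.]
 [313. 348.  20.]
 [364. 309.  20.]
 [356. 401.  20.]]
```

Teal is flush to the rail at (183–455, 70–262). The blue cheek's top face spans (15–135, 70–300), and the yellow case is against the rail at right. Next I'll go round to the cheek's outer face with the fingers shut.

```bash
python3 -m handwheel '[-2,0,0,0,-2,0,-5,0]'
python3 -m handwheel '[0,0,-4,0,2,-5,-4,0,5,-11,-4,0,6.2,-12.8,-4,0,6.2,-12.8,-4,0,6.2,-12.8,1,0,6.2,-12.8,4,0,6.2,-12.8,4,0]' 0
```

```text
time: 9.05
tcp_pos: [0.4866, 0.1045, 0.0752]
orientation: [[0.999, 0.041, -0.012], [0.041, -0.999, -0.001], [-0.012, 0.001, -1.0]]
wrist_force: [0.5, -0.3, 0.6]
gripper_width: 0.0603
grip_force: 0.0
time: 10.05
tcp_pos: [0.546, 0.2335, 0.037]
orientation: [[0.999, 0.04, -0.007], [0.04, -0.999, -0.003], [-0.007, 0.002, -1.0]]
wrist_force: [-0.3, -0.8, 0.4]
gripper_width: -0.0005
grip_force: 0.0
```

```bash
python3 -m handwheel '[0,1,0,0,0,2,0,0,0,3.2,0,0,0,4.5,0,0,0,5.8,0,0,0,7.1,0,0,0,8.4,0,0,0,9.7,0,0,0,11,0,0,0,12,0,0,0,13,0,0,0,13.8,0,0]'
python3 -m handwheel '[0,0.6,0,0,0,1.2,0,0,0,1.6,0,0]'
```

```text
time: 11.55
tcp_pos: [0.5542, 0.0979, 0.0404]
orientation: [[0.999, 0.041, 0.0], [0.041, -0.999, 0.003], [0.001, -0.003, -1.0]]
wrist_force: [1.1, 8.6, 3.6]
gripper_width: 0.0002
grip_force: 4.1
time: 11.92
tcp_pos: [0.5548, 0.0822, 0.0404]
orientation: [[0.999, 0.041, 0.0], [0.041, -0.999, 0.003], [0.0, -0.003, -1.0]]
wrist_force: [1.8, 7.2, 3.2]
gripper_width: -0.0001
grip_force: 4.1
```

```bash
python3 -m handwheel '[0,0.4,0,0,0,0.8,0,0,0,1.1,0,0]'
python3 -m handwheel '[0,0.3,0,0,0,0.3,0,0]'
```

```text
time: 12.3
tcp_pos: [0.5552, 0.0714, 0.0404]
orientation: [[0.999, 0.041, 0.0], [0.041, -0.999, 0.003], [0.0, -0.003, -1.0]]
wrist_force: [2.0, 8.4, 3.4]
gripper_width: -0.0003
grip_force: 4.1
time: 12.55
tcp_pos: [0.5554, 0.068, 0.0404]
orientation: [[0.999, 0.041, 0.0], [0.041, -0.999, 0.002], [0.0, -0.002, -1.0]]
wrist_force: [2.4, 5.9, 3.5]
gripper_width: 0.0001
grip_force: 3.3
```

```bash
python3 -m handwheel '[0,0.3,0,0,0,0.3,0,0]';python3 -m handwheel '[0,0.3,0,0,0,0.3,0,0]'; python3 -m handwheel '[0,0.3,0,0,0,0.3,0,0]'
```

```text
time: 12.8
tcp_pos: [0.5555, 0.0651, 0.0404]
orientation: [[0.999, 0.041, 0.0], [0.041, -0.999, 0.002], [0.0, -0.002, -1.0]]
wrist_force: [2.0, 7.6, 3.2]
gripper_width: -0.0003
grip_force: 3.4
time: 13.05
tcp_pos: [0.5555, 0.0641, 0.0405]
orientation: [[0.999, 0.041, 0.0], [0.041, -0.999, 0.006], [0.001, -0.006, -1.0]]
wrist_force: [1.8, 13.2, 4.0]
gripper_width: 0.0
grip_force: 6.2
time: 13.3
tcp_pos: [0.5555, 0.064, 0.0405]
orientation: [[0.999, 0.041, 0.0], [0.041, -0.999, 0.012], [0.001, -0.012, -1.0]]
wrist_force: [1.5, 20.5, 3.8]
gripper_width: 0.0001
grip_force: 10.0
```

The row stops firmly. I'll back off and look from above.

```bash
python3 -m handwheel '[0,-2.5,0,0,0,-3,-5,0,0,-3,-11,0,-5,1,-16,0,-10,6,-21,0,-15,11,-21,0,-16.2,16,-21,0,-16.2,16.2,-21,0,-16.2,16.2,-21,0]'
python3 - <<'E'
from h import *
p,W=wrist();cv2.imwrite('pics/w5.png',p[:,:,::-1]);print(S['tcp_pos'])
c=p[:190,100:560];cv2.imwrite('pics/w5c.png',cv2.resize(c,None,fx=1.7,fy=1.7,interpolation=cv2.INTER_CUBIC))
E
```

```text
time: 14.42
tcp_pos: [0.3983, -0.1124, 0.2493]
orientation: [[0.999, 0.035, -0.004], [0.035, -0.999, -0.001], [-0.004, 0.001, -1.0]]
wrist_force: [0.3, 0.8, -0.3]
gripper_width: 0.0001
grip_force: 0.0Traceback (most recent call last):
  File "<stdin>", line 2, in <module>
TypeError: 'NoneType' object is not subscriptable
```

View pics/w5.png

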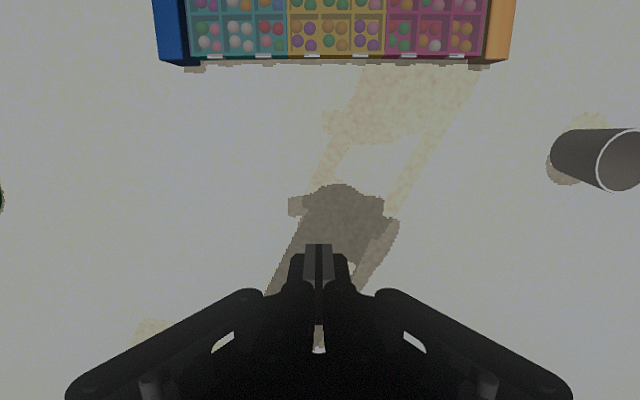

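The row is tight between the blue cheek (158–190, 0–65) and the fixed cheek (485–515, 0–65). The rail is out of view, so I'll move forward to check that the cases are flush.

```bash
python3 -m handwheel '[5,0,0,0,9,0,-2,0,9,0,-2,0,9,0,-2,0]' >/dev/null
python3 - <<'E'
from h import *
p,W=wrist();c=p[:200,130:540];cv2.imwrite('pics/w6.png',cv2.resize(c,None,fx=1.95,fy=1.95,interpolation=cv2.INTER_CUBIC))
E
```

```text
(no output)
```

View pics/w6.png

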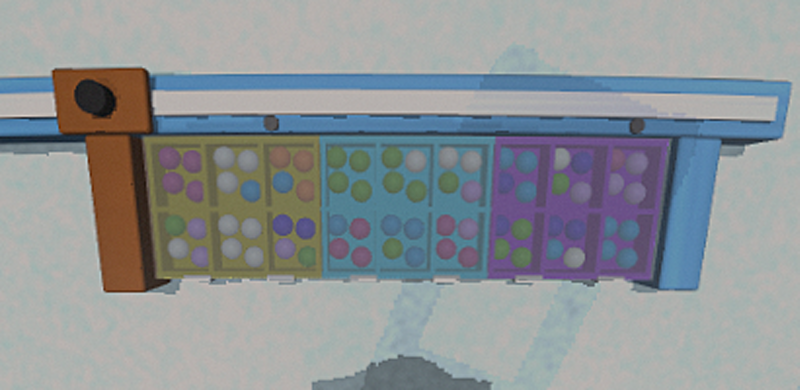

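In this crop (red and blue swapped) the three cases form one straight row at (145–670, 137–280). They are against the rail, with no visible gaps. I'll tap each case gently against the rail to confirm by contact, then press the cheek once more.

```bash
python3 -m handwheel '[-1,-5,6,0,-1.5,-8.2,12,0,-1.5,-8.2,18,0,-1.5,-8.2,24,0,-1.5,-8.2,24,0,-1.5,-8.2,24,0]' 5
```

```text
time: 15.78
tcp_pos: [0.4716, -0.0251, 0.0306]
orientation: [[0.999, 0.041, -0.001], [0.041, -0.999, -0.0], [-0.001, 0.0, -1.0]]
wrist_force: [-0.6, -0.6, 0.6]
gripper_width: 0.0502
grip_force: 0.0
```

```bash
python3 -m handwheel '[1.5,0,0,0,3,0,0,0,3.8,0,0,0,4.2,0,0,0,4.5,0,0,0,4.7,0,0,0]'
python3 -m handwheel '[-2.5,0,0,0,-3,5,0,0,-3,10,0,0,-3,10,0,0,-1.5,10,0,0,-0.5,10,0,0,-0,10,0,0,0.2,10,0,0]'
python3 -m handwheel '[-2.5,0,0,0,-3,5,0,0,-3,10,0,0,-3,10,0,0,-1.5,10,0,0,-0.5,10,0,0,-0,10,0,0,0.2,10,0,0]'
```

```text
time: 16.52
tcp_pos: [0.5131, -0.0235, 0.0297]
orientation: [[0.999, 0.041, -0.016], [0.041, -0.999, -0.001], [-0.016, 0.0, -1.0]]
wrist_force: [-20.7, -1.7, 15.4]
gripper_width: 0.0499
grip_force: 10.6
time: 17.52
tcp_pos: [0.5172, -0.1224, 0.0299]
orientation: [[0.999, 0.043, -0.023], [0.043, -0.999, -0.001], [-0.023, 0.0, -1.0]]
wrist_force: [-30.3, -3.2, 21.7]
gripper_width: 0.0501
grip_force: 15.1
time: 18.52
tcp_pos: [0.5213, -0.2217, 0.0301]
orientation: [[0.999, 0.043, -0.028], [0.043, -0.999, 0.001], [-0.028, -0.002, -1.0]]
wrist_force: [-37.0, -1.8, 23.7]
gripper_width: 0.0501
grip_force: 18.5
```

```bash
python3 -m handwheel '[-2.5,0,0,0,-3,0,-5,0,-3,0,-10,0]'
python3 -m handwheel '[0,-6,0,0,3,-12,0,0,6,-18,0,0,6.5,-24,0,0,6.5,-30,0,0,6.5,-30.8,0,0,6.5,-30.8,0,0,6.5,-30.8,5,0,6.5,-30.8,9,0,6.5,-30.8,9,0]' 0
```

```text
time: 18.9
tcp_pos: [0.5011, -0.2219, 0.1304]
orientation: [[0.999, 0.043, -0.002], [0.043, -0.999, 0.002], [-0.002, -0.002, -1.0]]
wrist_force: [0.6, -0.2, -0.3]
gripper_width: 0.0497
grip_force: 0.0
time: 20.15
tcp_pos: [0.5505, 0.0849, 0.0364]
orientation: [[0.999, 0.039, -0.009], [0.039, -0.999, -0.001], [-0.009, 0.001, -1.0]]
wrist_force: [-0.9, 0.7, 0.8]
gripper_width: -0.0001
grip_force: 0.0
```

```bash
python3 -m handwheel '[0,0.8,0,0,0,1.5,0,0,0,2,0,0,0,2.4,0,0,0,2.7,0,0,0,2.9,0,0]'
python3 -m handwheel '[0,-1,0,0,0,-4,0,0,0,-4,-6,0,0,-4,-12,0,-6,-4,-16,0,-12,2,-18,0,-12,8,-20,0,-12,13,-22,0,-12,17,-22,0,-12,17,-22,0]'
python3 - <<'E'
from h import *
p,W=wrist();cv2.imwrite('pics/w7.png',p[:200,130:540,::-1])
p,d=arm.grab_frame('side');c=p[115:390,230:400,::-1]
a=cv2.resize(cv2.imread('pics/w7.png'),(480,234));b=cv2.resize(c,None,fx=1.8,fy=1.8,interpolation=cv2.INTER_CUBIC)
o=np.zeros((max(a.shape[0],b.shape[0]),a.shape[1]+b.shape[1],3),np.uint8);o[:a.shape[0],:480]=a;o[:b.shape[0],480:]=b
cv2.imwrite('pics/f.png',o)
E
```

```text
time: 20.9
tcp_pos: [0.5554, 0.0639, 0.0421]
orientation: [[0.999, 0.041, 0.003], [0.041, -0.999, 0.014], [0.003, -0.013, -1.0]]
wrist_force: [-0.6, 22.0, 4.6]
gripper_width: 0.0001
grip_force: 10.8
time: 22.15
tcp_pos: [0.4414, -0.121, 0.2612]
orientation: [[0.999, 0.034, 0.001], [0.034, -0.999, -0.002], [0.001, 0.002, -1.0]]
wrist_force: [-0.6, -0.2, 0.7]
gripper_width: 0.0
grip_force: 0.0
```

View pics/f.png

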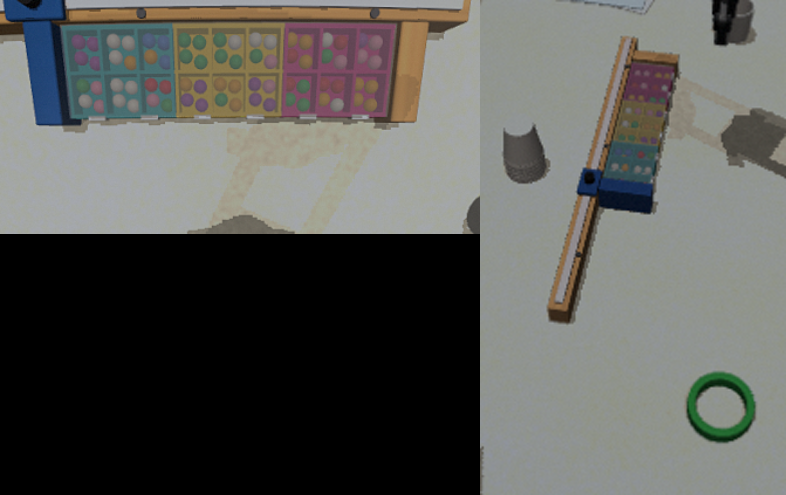

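The row at (65–390, 22–122) is straight, flush to the rail and snug between both cheeks. The cups and tape haven't moved, and the arm is clear.

```bash
python3 -c "
from bench import arm;print(arm.job_done())"
```

```text
the job is handed in; nothing more can be done
None
```

I slid all three cases flush against the rail and closed them into one snug, straight row with the blue cheek; the cups and green roll weren't touched, and I handed the job in at about 22 s of the 59 s allowed, with no verdict returned.

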